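Close up the slates and hold the pastry tray out for loading

ROBOT

A 6-joint arm with a two-finger parallel gripper is mounted at the origin on the work surface. World frame = base frame: x ahead of the robot, y to its left, z up, the work surface at z = 0. Lengths are in m, angles in rad, forces in N, time in s.
With the tool pointing down it reaches from about 0.35 to 0.875 m from the base axis. Payload 15.5 kg.
Tool frame: the origin (TCP) lies on the front face of the gripper's body, between the roots of the fingers; the fingertips stand 73 mm ahead of it and the grasp point (between the pads) lies 54 mm ahead of it (arm.tip_extent is the distance from the TCP to the fingertips, in m); z points along the fingers, y is the line along which they close (so a half turn about z gives the same grasp; the last joint's range is limited). The gripper opens to 85 mm and grips with 20 to 120 N. Pads are 22 mm wide; open, the fingers measure 114 mm over their backs; the gripper's body (76 mm by 85 mm) begins 54 mm behind the grasp point. The pads swing forward as they close: fully open they stand 13 mm farther back than shut.
Start: joints at [1.137, 0.494, 1.345, -0, 1.302, -0.096], TCP at [0.207, 0.59, 0.304] pointing down, gripper open.
Joint ranges: [-2.91, 2.91], [-0.82, 2.16], [0.22, 2.67], [-1.22, 4.37], [0.12, 2.79], [-3.08, 3.08]. Speed limits (rad/s): [1.89, 1.89, 2.57, 3.01, 3.01, 3.01].

INTERFACE

Orientations are given as a 3x3 rotation matrix whose columns are the frame's x, y, z axes.
In Python, from bench import arm, get_obs, camera, camera_params gives the robot as it stands. Calls block until the motion is done:
- arm.goto(position, orientation): joint-space move of the TCP to a pose.
- arm.movel(position, rot=None, velocity=0.15, f_stop=None): straight line of the TCP; rot=None keeps the orientation; velocity is the mean speed in m/s. With f_stop (N) it stops when the force on the tool has changed by that much, and returns True; else False.
- arm.set_joints(angles): joint-space move.
- arm.move_gripper(opening): finger opening in m; the grip force is fixed at half the most; returns when the fingers have stopped.
- arm.pause(seconds).
- arm.solve_ik(position, orientation): joint angles nearest the present ones, or None.
- get_obs(): the state.
- camera(name): name is "scene" or "top" or "wrist"; returns the picture (480x640x3 uint8, red, green, blue); there is no depth.
- camera_params(name): a dict with "fx", "fy", "cx", "cy" (pixels), "camera_from_world" (4x4, takes a point from world to camera coordinates). Camera axes: x right, y down, z forward; pixel columns grow to the right and rows downward; lengths in m; the calibration is good to about 2 mm. The wrist camera is an equidistant fisheye: a pixel r from the principal point sees the ray r / f radians off the axis. A picture is of the moment at which its call begins: read the wrist's pose just before it. camera_params takes no time and is no camera call; for the wrist camera it gives the pose at the moment of the call.
A pose or a line that the arm cannot do raises arm.IKError and nothing moves.
- arm.close_job(): hands the job in; it is judged then, once.
The state is a dict: "time": time; "qpos": joint angles; "qd": joint speeds; "effort": joint torques, N m; "ee_pos": TCP position; "tool_rot": TCP orientation; "ft_force": force on the tool from outside, world axes, zero at the start; "wrist_torque": the same for the moment, N m; "grip_width": finger opening in m; "grasp_force": force on a finger pad.
Only numpy, scipy, OpenCV 4.12 (cv2) and the standard library are available. Lean on these libraries where they do the work, as an engineer would, in place of code of your own. Each camera call takes 0.05 s, during which the arm holds its last target. There are 200 camera calls.

TASK

The self-closing pastry tray is to be loaded with a tart that spans two slates. With the tray still in, push the loose slate slab along the tray until it butts against the fixed middle slab with no gap; then pull the tray out by its handle until its pointer stands level with the brass clip on the rail, and hold it there: finish while still holding the handle, since the spring pulls the tray back. Do not tip the pear on the tray or disturb the cherry pastry, the card and the jar beside it.

Things in the scene. Friction and masses are not known exactly. Their poses are not given: they have to be found in the camera images.
- tray (a joint): How far the steel tray is pulled out, m: 0 fully in, stop at 0.110. Slides level to -x of its frame (towards the robot); a spring pulls it in with about 5 N at 0, 8 N at 0.070. Deck 190 x 340 mm (x, y), top 32 mm above the counter, lips 12 mm high across front and back (150 mm apart inside), open left and right sides.
- frame: Fixed frame of the tray. Origin on the counter below the middle slab's centre when the tray is in; +x points away from the robot, y along the row of slabs. Rails 24 mm wide, 26 mm high along x at y = +184 and -184 mm, from x = -190 to +110 mm; a housing 50 mm high, 26 mm thick, 392 mm wide stands behind the tray at x = +100 mm.
- handle: Bow handle on the tray's front edge: round steel bar 12 mm thick, 120 mm long along y, on a leg at each end. Origin at the bar's middle, 85 mm above the counter, 100 mm in front (-x) of the middle slab's centre; axes as the frame's. Free below and on both sides, to be pinched across x from above.
- mid_slab: Dark slate slab fixed in the middle of the tray, 120 x 70 x 14 mm (x, y, z). Origin at the centre of its underside, 32 mm above the counter; axes parallel to the frame's.
- loose_slab: Loose dark slate slab, also 120 x 70 x 14 mm, about 0.3 kg, lying on the tray left (+y) or right (-y) of the middle slab with a gap of 13 to 40 mm, a little askew. Origin at the centre of its underside. The two butt when their centres are 70 mm apart in y. Its fore-and-aft position does not matter.
- pointer (a point): Tip of the tray's pointer: a dark upright fin 3 mm thick on a small dark arrowhead, sticking out over the right (-y) rail near the tray's front edge, its top 46 mm above the counter. Moves with the tray.
- mark: Small brass clip on the right (-y) rail in front of the pointer, 12 mm wide along x, 22 mm high above the rail. Origin at its middle, at the height of the rail's top; axes as the frame's. The tray is at the mark when pointer tip and origin have the same x in these axes: 40 to 70 mm of pull.
- pear: Yellow glazed pear-shaped pastry on a round gold board, 56 mm thick and 76 mm high with its stem, 0.11 kg, standing loose on the tray on the other side of the middle slab; it rides along. Origin at the centre of its underside.
- cherry: Dark red round pastry on a gold board of 84 mm, 66 mm high, on the counter left of the frame. Origin under its centre.
- card: Blank white card 85 mm wide in a brass foot, 71 mm high, on the counter right of the frame. Origin under its centre.
- jar: Amber glass jar with a steel cap, 60 mm across, 85 mm high, on the counter right of the frame. Origin under its centre.
Mind the look-alikes: they are no part of the job. There is more than one size of the loose_slab; the job needs the middle-sized.

How it is judged:
On the way:
1. the loose slab is butted against the middle slab while the tray is still in ((y of loose_slab in the frame of mid_slab between 0.06 and 0.074 m or y of loose_slab in the frame of mid_slab between -0.074 and -0.06 m) and angle between the x axis of loose_slab and the x axis of mid_slab, either way round below 0.05 rad and z of loose_slab in the frame of mid_slab between -0.004 and 0.004 m and value of joint tray below 0.015 m), for 0.2 s.
At the end, for the whole second after the job is handed in: The slabs still butt (gap under 4 mm, within 0.05 rad of parallel, both flat on the tray), the pointer stands within 6 mm of the middle of the brass clip along the rail (within the clip's width), the tray is still, and the fingers hold the handle with more than 2 N ((y of loose_slab in the frame of mid_slab between 0.06 and 0.074 m or y of loose_slab in the frame of mid_slab between -0.074 and -0.06 m) and angle between the x axis of loose_slab and the x axis of mid_slab, either way round below 0.05 rad and z of loose_slab in the frame of mid_slab between -0.004 and 0.004 m and x of pointer in the frame of mark between -0.006 and 0.006 m and velocity of joint tray between -0.01 and 0.01 m/s and contact force between the fingers and handle above 2 N); the arm keeps its last pose, push and grip.
It fails at once if the pear is tipped (over 0.4 rad) (angle between pear's own z axis and vertical above 0.4 rad).
It fails at once if the cherry is disturbed (moved over 30 mm) (distance of cherry from where it was at the start of the episode above 0.03 m).
It fails at once if the card is disturbed (moved over 30 mm) (distance of card from where it was at the start of the episode above 0.03 m).
It fails at once if the jar is disturbed (moved over 30 mm) (distance of jar from where it was at the start of the episode above 0.03 m).
It also fails if it takes over 46 s, if anything falls off the work surface, if the arm or the gripper's body presses on something with over 40 N, if the wrist force passes 120 N, or if a joint passes its speed limit or range.

## Working session

There is one attempt and no reset: what is moved stays moved. The work goes in short steps, each a Python script; the robot and the scene stay as the last script left them, time stands still between calls to the robot, and variables do not carry over. Pictures are saved under pics/ and viewed, at most 10 in all, crops included, and the job is handed in when it is done.

```bash
mkdir -p pics; ls
python3 - <<'E'
from bench import arm,get_obs,camera,camera_params
import cv2,numpy as np
for n in("scene","top"):
    im=camera(n);cv2.imwrite(f"pics/{n}0.png",im[:,:,::-1]);p=camera_params(n);print(n,p["fx"],p["cx"],p["cy"],np.round(p["camera_from_world"],3).tolist())
print(get_obs()["time"])
E
```

```text
pics
scene 469.44041998709633 320.2948194922424 234.74898604679123 [[0.636, 0.772, 0.005, -0.311], [0.524, -0.427, -0.736, -0.253], [-0.567, 0.47, -0.677, 1.401], [0.0, 0.0, 0.0, 1.0]]
top 570.628379718376 314.97963540489695 242.39278362575908 [[-0.005, -1.0, 0.006, -0.035], [-0.997, 0.005, -0.079, 0.571], [0.079, -0.006, -0.997, 1.413], [0.0, 0.0, 0.0, 1.0]]
0.1
```

View pics/top0.png

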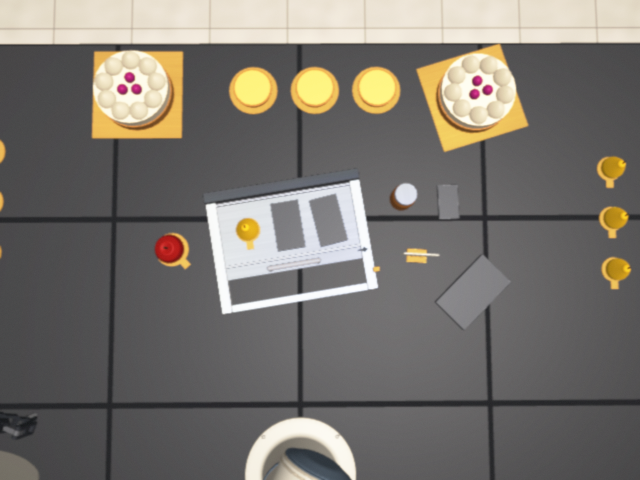

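View pics/scene0.png

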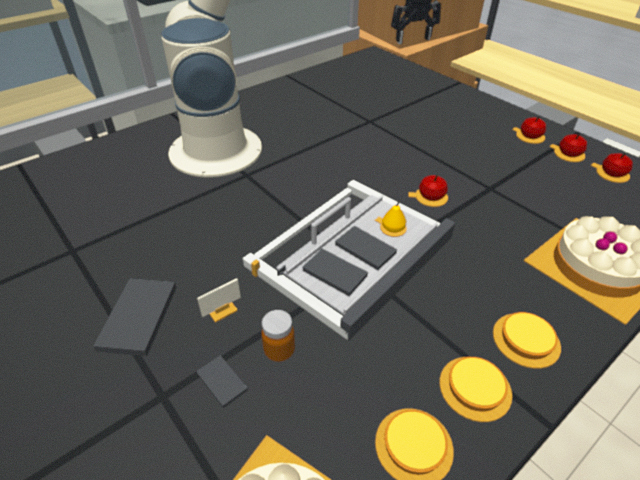

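The slab candidates in the top view are the large one on the counter at (473,291), the small one on the counter at (448,201), and the one on the tray at (328,220). The tray one sits right of the fixed slab at (288,225), matches it in size and is the middle size, so it is the one I want. I'll confirm that in a crop while measuring.

```bash
cat > h.py <<'E'
from bench import arm,get_obs,camera,camera_params
import cv2,numpy as np
def ray(n,u,v,z,p=None):
    p=p or camera_params(n);T=np.array(p["camera_from_world"]);R=T[:3,:3];c=-R.T@T[:3,3]
    d=R.T@np.array([(u-p["cx"])/p["fx"],(v-p["cy"])/p["fy"],1]);return c+d*(z-c[2])/d[2]
def rects(mask,z,amin=200,amax=1e5):
    out=[]
    for c in cv2.findContours(mask,cv2.RETR_EXTERNAL,cv2.CHAIN_APPROX_NONE)[0]:
        if not amin<cv2.contourArea(c)<amax: continue
        P=np.array([ray("top",u,v,z)[:2] for u,v in c[:,0]]).astype(np.float32)
        (x,y),(w,h),a=cv2.minAreaRect(P)
        if w<h:a+=90;w,h=h,w
        a=(a+90)%180-90
        out.append((c[:,0].mean(0).round(),round(x,4),round(y,4),round(w,4),round(h,4),round(float(np.radians(a)),4)))
    return out
E
python3 - <<'E'
from h import *
im=cv2.imread("pics/top0.png");g=cv2.cvtColor(im,cv2.COLOR_BGR2GRAY)
m=((g<110)*255).astype(np.uint8)
M=np.zeros_like(m);M[185:255,262:352]=m[185:255,262:352]
for r in rects(M,.046):print("slab",r)
# large/small
for (u,v),z in (((473,291),.014),((448,201),.014)):
    pass
hsv=cv2.cvtColor(im,cv2.COLOR_BGR2HSV)
a=cv2.inRange(hsv,(10,120,90),(35,255,255));n,l,s,c=cv2.connectedComponentsWithStats(a)
for i in range(1,n):
    if 150<c[i][0]<460 and 150<c[i][1]<300 and s[i][4]>5:print("brass",s[i],c[i].round(1),ray("top",*c[i],.04).round(4))
# frame: rails' front corners etc. light mask outline
cv2.imwrite("pics/c1.png",cv2.resize(im[165:320,200:400],(800,620),interpolation=cv2.INTER_CUBIC)[:600])
E
```

```text
slab (array([292., 188.]), 0.7001, 0.0124, 0.1621, 0.0252, 1.5666)
brass [391 191  20  19  78] [398.1 202.7] [ 0.6678 -0.2464  0.04  ]
brass [237 218  23  31 461] [247.9 230.8] [0.599  0.1289 0.04  ]
brass [159 233  31  36 318] [179.6 253.3] [0.5437 0.2977 0.04  ]
brass [407 249  20   4  59] [416.3 250.2] [ 0.5486 -0.2896  0.04  ]
brass [407 256  19   7 120] [416.2 258.8] [ 0.5273 -0.2891  0.04  ]
brass [374 267   6   5  22] [376.4 268.7] [ 0.5032 -0.1897  0.04  ]
```

View pics/c1.png

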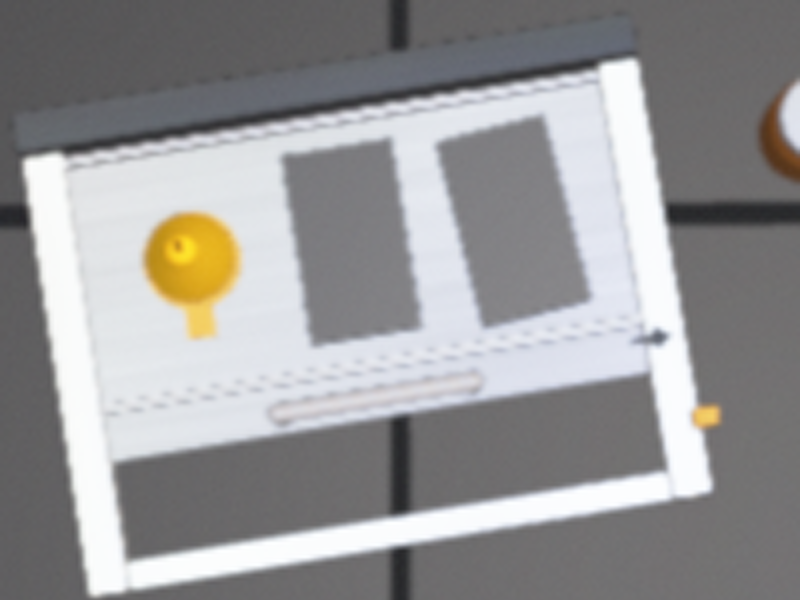

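The crop shows the fixed slab at crop px (350,243) and the askew loose one at (515,222). Both are the same size, so the target is confirmed. The pointer is at (655,337), the clip at (707,415), and the handle bar runs from (268,413) to (482,382).

Run:
```python
from h import *
im=cv2.imread("pics/top0.png");g=cv2.cvtColor(im,cv2.COLOR_BGR2GRAY)
m=((g<170)*255).astype(np.uint8)
M=np.zeros_like(m);M[190:252,264:354]=m[190:252,264:354]
R=[r for r in rects(M,.046,800)]
for r in R:print("slab",r)
W=(g>190).astype(np.uint8)*255
n,l,s,c=cv2.connectedComponentsWithStats(W)
i=1+np.argmin(np.hypot(*(c[1:]-[290,240]).T)*(s[1:,4]>500)+1e4*(s[1:,4]<=500))
C=cv2.findContours((l==i).astype(np.uint8),cv2.RETR_EXTERNAL,cv2.CHAIN_APPROX_NONE)[0][0]
P=np.array([ray("top",u,v,.026)[:2] for u,v in C[:,0]],np.float32);print("railbox",cv2.minAreaRect(P))
mid=min(R,key=lambda r:-r[2]);a=mid[5];X=np.array([np.cos(a),np.sin(a)]);Y=np.array([-X[1],X[0]]);o=np.array(mid[1:3])
f=lambda p:(np.array([X@(p[:2]-o),Y@(p[:2]-o)])).round(4)
print("yaw",a,"o",o,"cam c",ray("top",315,242,1.4).round(2))
for k,px,z in (("ptr",(363.7,249.2),.046),("ptrtip",(366.8,249.3),.03),("mark",(376.4,268.7),.048),("handleL",(267+.5,268),.088),("handleR",(320,260.7),.088),("pear",(247,230),.06),("card",(421,254),.06)):print(k,f(ray("top",*px,z)))
print("loose",f(np.array([r for r in R if r is not mid][0][1:3])))
# scene check of mark & pointer
s0=cv2.imread("pics/scene0.png");cv2.imwrite("pics/s1.png",cv2.resize(s0[170:340,220:460],(800,567),interpolation=cv2.INTER_CUBIC))
```

```text
slab (array([287., 225.]), 0.6128, 0.0304, 0.1205, 0.0691, 0.1608)
slab (array([328., 220.]), 0.6246, -0.0703, 0.1199, 0.069, 0.2445)
railbox ((0.5627652406692505, 0.017159029841423035), (0.27768588066101074, 0.40229374170303345), 9.194005012512207)
yaw 0.1608 o [0.6128 0.0304] cam c [ 0.46 -0.03  1.4 ]
ptr [-0.0909 -0.1765]
ptrtip [-0.0916 -0.1857]
mark [-0.1436 -0.1989]
handleL [-0.0995  0.0625]
handleR [-0.1029 -0.0642]
pear [0.0021 0.0993]
card [-0.1263 -0.3115]
loose [-0.0045 -0.1013]
```

View pics/s1.png

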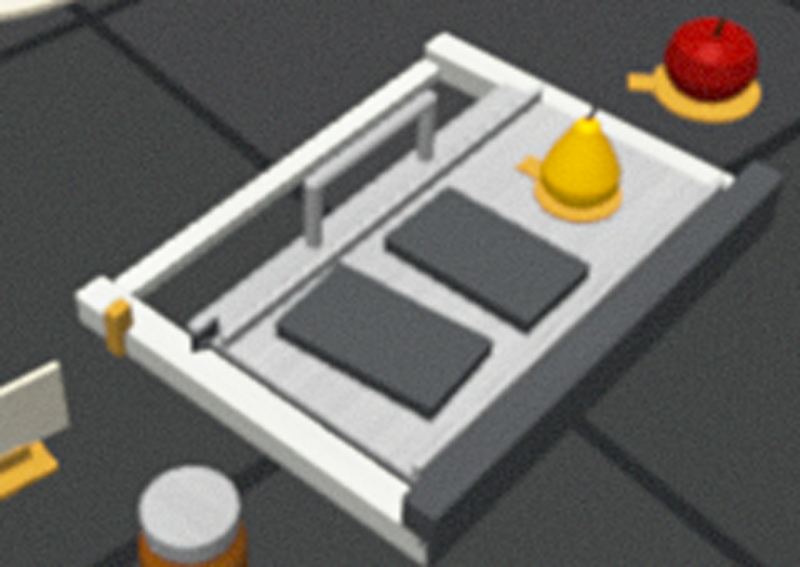

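```bash
cat >> h.py <<'E'
yaw=.1605;X=np.array([np.cos(yaw),np.sin(yaw),0]);Y=np.array([-X[1],X[0],0]);O=np.array([.6128,.0304,0])
def W(x,y,z):return O+x*X+y*Y+np.array([0,0,z])
def Rot(s):
    z=np.array([0,0,-1.]);y=s*X;return np.column_stack([np.cross(y,z),y,z])
E
python3 - <<'E'
from h import *
s=min((1,-1),key=lambda s:9 if arm.solve_ik(W(-.003,-.167,.2),Rot(s)) is None else abs(arm.solve_ik(W(-.003,-.167,.2),Rot(s))[5]))
print(s,arm.solve_ik(W(-.003,-.167,.2),Rot(s)),arm.tip_extent)
arm.goto(W(-.003,-.167,.2),Rot(s));o=get_obs();print(o["time"],o["grip_width"],arm.tip_extent,o["ft_force"])
arm.movel(W(-.003,-.167,.13),velocity=.1)
print(arm.movel(W(-.003,-.167,.085),velocity=.02,f_stop=4));o=get_obs();print(o["time"],o["ee_pos"],o["ft_force"])
cv2.imwrite("pics/t2.png",cv2.resize(camera("scene")[140:360,200:500,::-1],(800,587)))
E
```

```text
1 [-3.00617103e-01  6.35014809e-01  1.38917191e+00 -4.44089210e-16
  1.11740594e+00 -4.61117103e-01] 0.0726
3.075 0.08568698471393732 0.0726 [ 1.32215235 -0.16115705 -0.4010291 ]
True
5.6333 [ 0.63656474 -0.13494429  0.09139986] [-0.68192095  0.0208555   8.56769652]
```

View pics/t2.png

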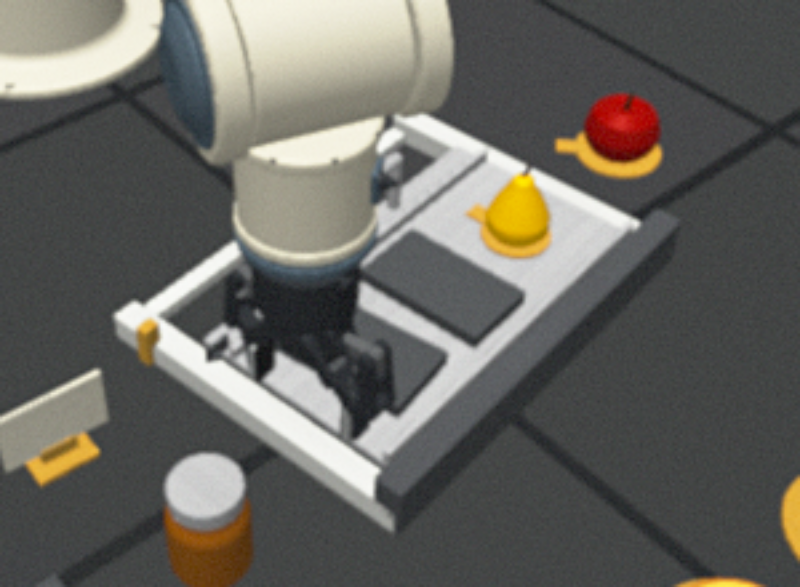

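The fingers touch the deck beside the slab, straddling its length with clear space all round. Next I raise 4 mm and push.

Run:
```python
from h import *
z=get_obs()["ee_pos"][2]+.004
arm.movel(W(-.003,-.167,z),velocity=.03)
hit=arm.movel(W(-.003,-.104,z),velocity=.02,f_stop=14)
o=get_obs();d=o["ee_pos"]-O;print(hit,o["time"],(d@X).round(4),(d@Y).round(4),o["ft_force"].round(1))
arm.pause(.3);print(get_obs()["ft_force"].round(1))
p=o["ee_pos"];arm.movel(p-.02*Y,velocity=.06);arm.movel(p-.02*Y+[0,0,.1],velocity=.15)
arm.move_gripper(.05)
q=W(-.1,0,.2);arm.goto(W(-.16,-.12,.3),Rot(1))
im=camera("top")[:,:,::-1].copy();cv2.imwrite("pics/t3.png",im);cv2.imwrite("pics/c3.png",cv2.resize(im[165:320,200:400],(774,600)))
g=cv2.cvtColor(im,cv2.COLOR_BGR2GRAY);m=((g<170)*255).astype(np.uint8)
M=np.zeros_like(m);M[190:252,264:354]=m[190:252,264:354]
for r in rects(M,.046,800):print(r)
print(get_obs()["time"])
```

```text
True 8.2083 -0.0029 -0.1172 [-0.3 -4.7  3.5]
[ 0.6 -4.9  3.9]
(array([302., 224.]), 0.6092, -0.0077, 0.1437, 0.1399, -1.415)
11.0833
```

View pics/c3.png

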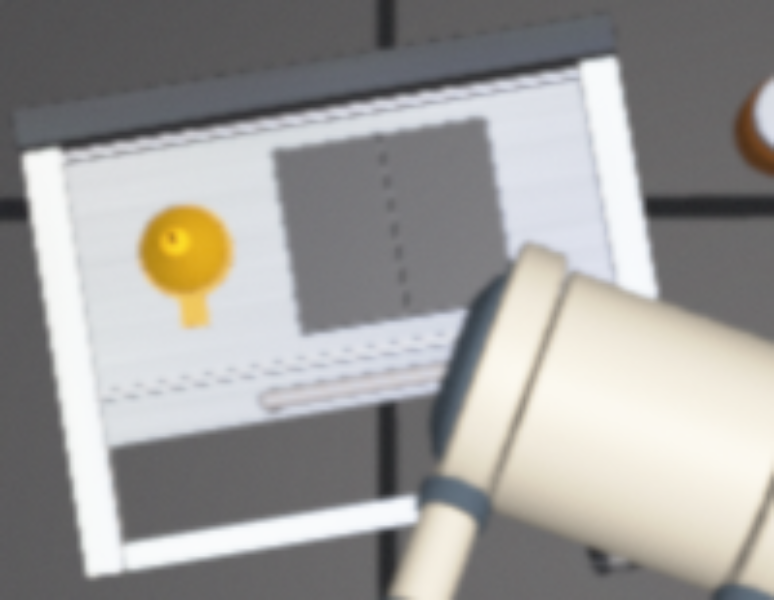

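The slabs butt squarely: there is no gap at the seam, crop px (385,140)–(405,305), and the tray is still in. Now the handle.

Run:
```python
from h import *
arm.goto(W(-.1,0,.22),Rot(1));arm.movel(W(-.1,0,.139),velocity=.08,f_stop=15)
arm.move_gripper(0.0);o=get_obs();print(o["time"],o["grip_width"],o["grasp_force"],o["ft_force"].round(1),o["ee_pos"])
p=o["ee_pos"];arm.movel(p-.0527*X,velocity=.03);arm.pause(.3)
o=get_obs();print(o["time"],o["grip_width"],o["grasp_force"],o["ft_force"].round(1),((o["ee_pos"]-O)@X).round(4))
t=camera("top")[:,:,::-1];s=camera("scene")[:,:,::-1]
cv2.imwrite("pics/t4.png",t);cv2.imwrite("pics/s4.png",s)
cv2.imwrite("pics/c4.png",np.vstack([cv2.resize(t[240:290,330:430],(600,300),interpolation=cv2.INTER_CUBIC),cv2.resize(s[225:305,220:380],(600,300),interpolation=cv2.INTER_CUBIC)]))
```

```text
13.3667 0.010147878625364799 58.47052752971649 [-5.4 -1.1  9.7] [0.51363783 0.01434229 0.1393495 ]
15.5917 0.009641778712654602 58.33474516868591 [ 6.8  3.9 -6.6] -0.1522
```

View pics/c4.png

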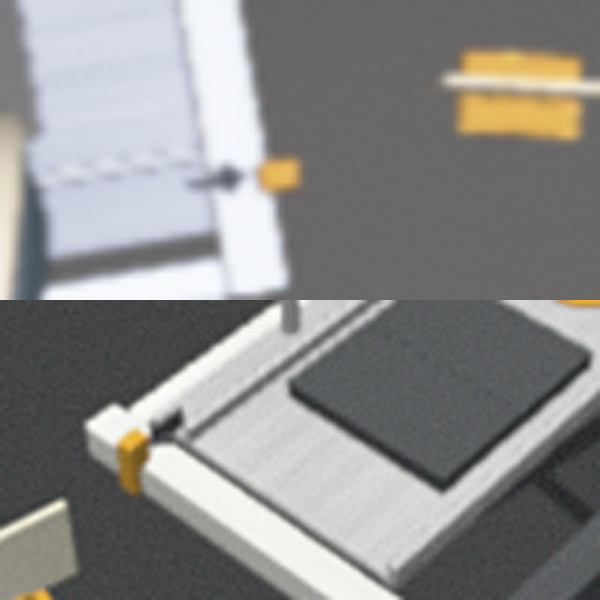

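Run:
```python
from h import *
t=cv2.imread("pics/t4.png");g=cv2.cvtColor(t,cv2.COLOR_BGR2GRAY).astype(float);hsv=cv2.cvtColor(t,cv2.COLOR_BGR2HSV)
S=hsv[:,:,1].astype(float)*(hsv[:,:,2]>100);S[:264]=0;S[275:]=0;S[:,:371]=0;S[:,383:]=0;S[S<60]=0
D=np.clip(215-g,0,None);D[:266]=0;D[273:]=0;D[:,:366]=0;D[:,371:]=0
vv,uu=np.indices(g.shape)
cen=lambda w:((uu*w).sum()/w.sum(),(vv*w).sum()/w.sum())
m,p=cen(S),cen(D);print(m,p)
for zm,zp in((.045,.046),(.048,.03)):
    M=ray("top",*m,zm)-O;P=ray("top",*p,zp)-O;print(M@X,P@X,"ptr-mark",(P-M)@X)
```

```text
(np.float64(376.2662215731275), np.float64(268.60901314416856)) (np.float64(367.55044390637613), np.float64(269.2598870056497))
-0.14319527104236787 -0.14124463208393598 ptr-mark 0.001950638958431876
-0.14323741246199637 -0.14099755005020495 ptr-mark 0.0022398624117914113
```

Run:
```python
from h import *
p=get_obs()["ee_pos"];arm.movel(p-.0019*X,velocity=.01);arm.pause(.5)
o=get_obs();print(o["time"],o["grasp_force"],((o["ee_pos"]-O)@X).round(4))
t=camera("top")[:,:,::-1];cv2.imwrite("pics/c5.png",cv2.resize(t[165:320,200:400],(774,600)))
```

```text
16.4417 58.60232412815094 -0.1532
```

View pics/c5.png

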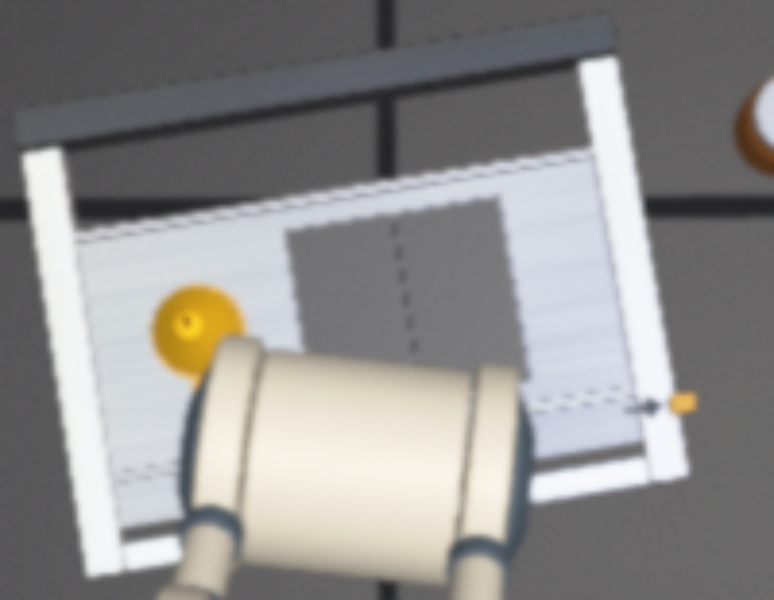

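The slabs still butt (seam at crop px (395,225)–(413,350)), the pear is upright at (198,330), and the pointer at (655,406) lines up with the clip at (683,402) along the frame's y direction. I'm handing it in.

```bash
python3 -c "
from bench import arm
print(arm.close_job())"
```

```text
the job is handed in; nothing more can be done
None
```

I handed the job in at about 16.5 s: the loose slab is butted against the middle slab, the pointer is level with the brass clip to within about 1 mm by my measurement, and the gripper is still holding the handle at 58 N; no verdict came back.

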